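# Check in a sample with the contact reader

### The arm

A 6-joint arm with a two-finger parallel gripper is mounted at the origin on the work surface. World frame = base frame: x ahead of the robot, y to its left, z up, the work surface at z = 0. Lengths are in m, angles in degrees, forces in N, time in s.
With the tool pointing down it reaches from about 0.375 to 0.75 m from the base axis. Payload 9 kg.
Tool frame: the origin (TCP) lies where the fingers leave the gripper's body, on its centre line; the fingertips stand 73 mm ahead of it and the grasp point (between the pads) lies 54 mm ahead of it (robot.tip_reach is the distance from the TCP to the fingertips, in m); z points along the fingers, y is the direction in which the jaws open and shut (so a half turn about z gives the same grasp; the last joint's range is limited). The gripper opens to 85 mm and grips with 20 to 120 N. Pads are 22 mm wide; open, the fingers measure 114 mm over their backs; the gripper's body (76 mm by 85 mm) begins 54 mm behind the grasp point. The pads swing forward as they close: fully open they stand 13 mm farther back than shut.
Start: joints at [52.328, 5.964, 5.575, 89.605, 0, 77.527], TCP at [0.255, 0.543, 0.304] pointing down, gripper open.
Joint ranges: [-171.21, 171.21], [-48.23, 106.86], [-62.78, 66.21], [-105.2, 120.99], [-86.42, 89.51], [-180, 180]. Speed limits (degrees/s): [127.2, 127.2, 147.25, 180, 180, 180].

### API

Orientations are given as [roll, pitch, yaw] about the fixed x, y, z axes, in that order (R = Rz(yaw) Ry(pitch) Rx(roll)).
In Python, from plant import robot gives the robot as it stands. Calls block until the motion is done:
- robot.move_pose(position, orientation): joint-space move of the TCP to a pose.
- robot.line_to(position, vel=0.15, rotation=None, guard=None): straight line of the TCP; rotation=None keeps the orientation; vel is the mean speed in m/s. With guard (N) it stops when the force on the tool has changed by that much, and returns True; else False.
- robot.goto_joints(angles): joint-space move.
- robot.set_gripper(opening): finger opening in m; the grip force is fixed at half the most; returns when the fingers have stopped.
- robot.pause(seconds).
- robot.ik(position, orientation): joint angles nearest the present ones, or None.
- robot.observe(): the state.
- robot.grab_frame(name): name is "scene" or "top"; returns the picture (400x640x3 uint8, blue, green, red); there is no depth.
- robot.get_calibration(name): a dict with "vertical_fov" (degrees; the focal length in pixels is half the picture's height over the tangent of half this angle, whatever the lens; pixels are square), "cx", "cy" (the principal point, pixels), "k1" (the pictures are not rectified: a ray, as slopes to the right and down, at radius r is drawn at 1 + k1 r^2 times it, then the intrinsics apply), "rvec" (rotation vector, rad) and "tvec" (3), from world to camera coordinates, as OpenCV has them. Camera axes: x right, y down, z forward; pixel columns grow to the right and rows downward; lengths in m; the calibration is good to about 2 mm. A picture is of the moment at which its call begins. get_calibration takes no time and is no camera call.
A pose or a line that the arm cannot do raises robot.IKError and nothing moves.
- robot.job_done(): hands the job in, once; it reports no verdict.
The state is a dict: "time": time; "q": joint angles; "qvel": joint speeds; "joint_torque": joint torques, N m; "tool_pos": TCP position; "tcp_rot": TCP orientation; "ft_force": force on the tool from outside, world axes, zero at the start; "torque": the same for the moment, N m; "gripper_width": finger opening in m.
Only numpy, scipy, OpenCV 4.12 (cv2) and the standard library are available. Lean on these libraries where they do the work, as an engineer would, in place of code of your own. Each camera call takes 0.05 s, during which the arm holds its last target. There are 200 camera calls.

### The job

Take the contact reader out of its sloping rest, set its nose squarely on the middle of the green bar-code label and press until the sprung label plate has given about halfway, and hold it still there for two full seconds. Then put the reader back in its rest as it was, nose down on the foot and lying in the trough, and let go. Do not press hard, do not touch the red stand, and leave the other things where they are.

Things in the scene. Friction and masses are not known exactly. Their poses are not given: they have to be found in the camera images.
- reader: Contact code reader: a straight wand 160 mm long, origin at the centre of its nose tip, +z along the wand to its butt. Round grey nose (diameter 18 at the tip, 24 up to z = 30 mm), then a white square body 30 x 30 mm (flats face x and y) from z = 30 to 160 mm, blue band near the nose; 0.11 to 0.22 kg. In the rest, z = 110 to 160 mm stands free: grip it there across the y flats
- reader_tip (a point): centre of the reader's nose tip; same axes as reader
- rest: Grey and aluminium sloping rest with blue cheeks, fixed, base 140 x 90 mm; origin under the base, z up, front faces -x. An open trough leaning 32 deg from vertical, upper end towards -x, with a foot lip on which the nose stands
- rest_seat (a point): Where the nose tip rests, on the foot lip 34 mm above the table. z: up along the trough; x: out of its open side. Here: back plate surface x = -15 mm, z -8 to 102; cheeks y = +-20 to +-25 mm, x to 10.5, z 20 to 92; lip top z = 0, x -21 to 22 mm. Open to +x and +z. The reader at rest has axes parallel to these
- green_stand: Check-in stand with the green label plate: fixed, grey base 130 x 100 mm, white head with green band; origin under its base, z up, front faces -x. The plate (64 x 64 mm, white bar-code label 50 x 50 mm) is sprung along its normal: it starts to give at 1 N, gives 1 mm more per N and bottoms at 10 mm (11 N)
- green_face (a point): Centre of the green stand's sloping head face (76 x 76 mm), 105 mm above the table; z points out of the face, 32 deg from vertical, leaning to the front. The label plate is parallel to the face and centred on this z; the label's surface stands at z = 16 to 40 mm: its neck is set differently each time and not measured, so feel for it
- red_stand: the same stand with a red label plate: not to be touched
- red_face (a point): as green_face, on the red stand
- tip_box: blue pipette-tip box 85 x 120 x 55 high (mm), loose bystander; origin at its underside centre
- dropper: small white dropper bottle, diameter 32, 70 high (mm), loose bystander; origin at its underside centre
- beaker: open glass beaker, diameter 80, 100 high (mm), loose bystander; origin at its underside centre
- slide_box: yellow slide box 80 x 100 x 34 high (mm), loose bystander; origin at its underside centre
- jar: jar with red cap, diameter 60, 75 high (mm), loose bystander; origin at its underside centre
- marker: black marker 135 x 14 x 14 lying along its x (mm), loose bystander; origin at its underside centre
There are look-alikes about, which are no part of the job. Of the things shaped like the reader, the white one is meant.

How it is judged:
By the outcome, as a careful person would: the job done as asked, in the order asked, and still so for the second after the job is handed in, with the robot touching nothing.
It also fails if it takes over 59 s, if anything falls off the work surface, if the arm or the gripper's body presses on something with over 40 N, if the wrist force passes 120 N, or if a joint passes its speed limit or range.

## Working session

There is one attempt and no reset: what is moved stays moved. The work goes in short steps, each a Python script; the robot and the scene stay as the last script left them, time stands still between calls to the robot, and variables do not carry over. Pictures are saved under pics/ and viewed, about 8 in all and at most 12, crops included, and the job is handed in when it is done.

```bash
ls; mkdir -p pics
python3 - <<'E'
from plant import robot
import cv2
for n in("scene","top"):
    im=robot.grab_frame(n); cv2.imwrite(f"pics/{n}0.png",im); print(n,robot.get_calibration(n))
print(robot.observe())
E
```

```text
pics
scene {'vertical_fov': 44.256160867753856, 'cx': 316.29139327951793, 'cy': 197.20253154352872, 'k1': -0.11484972572196721, 'rvec': array([ 1.60279236,  1.63522129, -0.86879873]), 'tvec': array([ 0.02315094, -0.20326187,  1.88161647])}
top {'vertical_fov': 55.696674815320094, 'cx': 317.56705947901025, 'cy': 198.87879068780646, 'k1': -0.016960131564664565, 'rvec': array([ 2.13382947, -2.1591857 ,  0.15926101]), 'tvec': array([-0.01824032,  0.51294997,  1.02946347])}
{'time': 0.1, 'q': array([ 5.23288107e+01,  5.99518379e+00,  5.53491661e+00,  8.96052266e+01,
       -1.14588785e-03,  7.75269197e+01]), 'qvel': array([-0.05120229,  0.01909369,  0.14342139,  0.04400573, -0.13041694,
        0.07323619]), 'joint_torque': array([ 4.92549050e-03, -5.58209360e+01,  5.04720461e+01,  1.29912654e-02,
       -3.29970562e-04,  9.56233833e-06]), 'tool_pos': array([0.25531871, 0.54274628, 0.30323285]), 'tcp_rot': array([-1.79935805e+02, -1.30265591e-02,  1.54801884e+02]), 'ft_force': array([ 0.12219406, -0.44233635, -0.0702252 ]), 'torque': array([ 0.00538449, -0.03788246, -0.02370041]), 'gripper_width': 0.08551384954302961}
```

View pics/scene0.png

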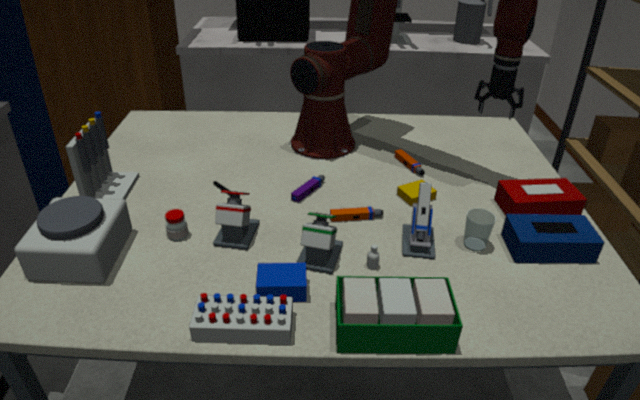

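View pics/top0.png

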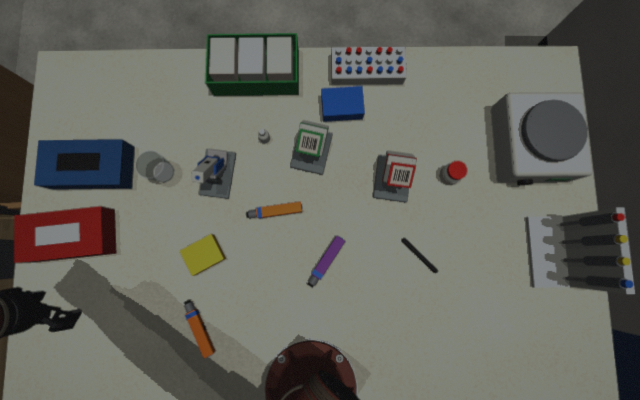

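The top view shows the rest with the white reader around (212,172), the green stand around (311,147) and the red stand around (398,177). In the scene view the rest is at (420,225) and the green stand at (320,240). Next I'll enlarge both areas.

Run:
```python
import cv2,numpy as np
t=cv2.imread("pics/top0.png");s=cv2.imread("pics/scene0.png")
def crop(im,x,y,w,h,k):
    c=cv2.resize(im[y:y+h,x:x+w],None,fx=k,fy=k,interpolation=cv2.INTER_CUBIC)
    c=cv2.convertScaleAbs(c,alpha=1.4,beta=15)
    for i in range(0,w,10):
        cv2.line(c,(i*k,0),(i*k,5),(0,0,255),1)
        if (x+i)%20==0: cv2.putText(c,str(x+i),(i*k,14),0,.35,(0,0,255),1)
    for i in range(0,h,10):
        cv2.line(c,(0,i*k),(5,i*k),(0,0,255),1)
        if (y+i)%20==0: cv2.putText(c,str(y+i),(6,i*k+4),0,.35,(0,0,255),1)
    return c
cv2.imwrite("pics/t1.png",crop(t,180,110,160,100,5))
a=crop(s,290,170,160,110,5)
cv2.imwrite("pics/s1.png",a)
```

```text
(no output)
```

View pics/t1.png

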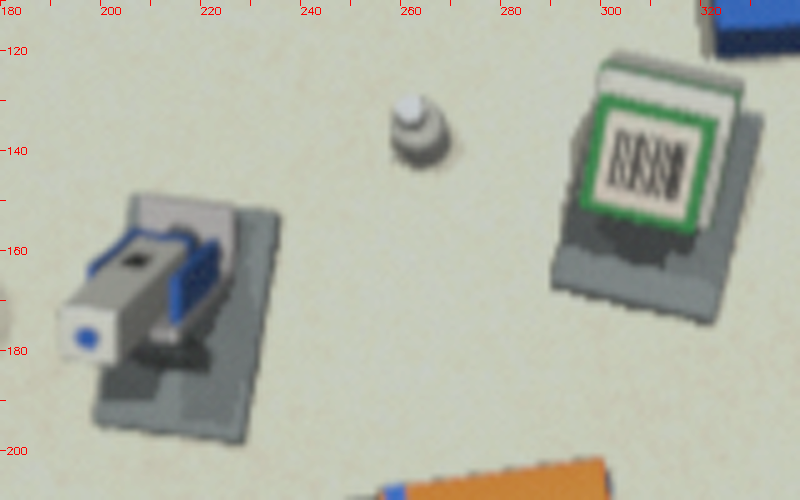

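View pics/s1.png

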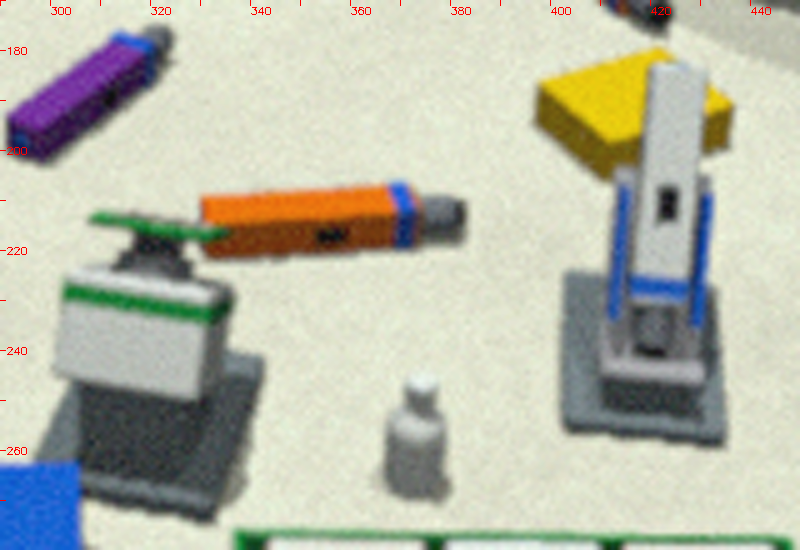

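The crops give usable corners: the butt face, cheeks and lip of the rest and reader, plus the label plate and head of the green stand. I'll fit both frames from both cameras.

```bash
cat > h.py <<'E'
import numpy as np,cv2
from scipy.spatial.transform import Rotation as R
from plant import robot
S=np.sin(np.radians(32));C=np.cos(np.radians(32))
def proj(name,P):
    c=robot.get_calibration(name); f=200/np.tan(np.radians(c["vertical_fov"]/2))
    K=np.array([[f,0,c["cx"]],[0,f,c["cy"]],[0,0,1]])
    return cv2.projectPoints(np.asarray(P,float).reshape(-1,1,3),c["rvec"],c["tvec"],K,np.array([c["k1"],0,0,0,0]))[0][:,0]
def rot(yaw): # axes of rest_seat / face frame in world (columns x,y,z)
    return R.from_euler('z',yaw,degrees=True).as_matrix()@np.array([[C,0,-S],[0,1,0],[S,0,C]])
def tool(yaw,flip=False): # tool z = -reader z, tool y = +-reader y
    A=rot(yaw); s=-1 if flip else 1
    M=np.column_stack([-s*A[:,0],s*A[:,1],-A[:,2]])
    return R.from_matrix(M)
E
cat > fit.py <<'E'
from h import *
from scipy.optimize import least_squares
mm=1e-3
rest=[("top",(15,15,160),(192.4,169.6)),("top",(15,-15,160),(203.6,171.4)),("top",(-15,-15,160),(202,183)),("top",(-15,15,160),(191.4,181.4)),
("top",(10.5,-25,92),(214,167)),("top",(10.5,-25,20),(223.6,158.4)),
("scene",(15,-15,160),(420.4,183)),("scene",(15,15,160),(431.2,183.8)),
("scene",(10.5,-22.5,92),(414.5,205)),("scene",(10.5,-22.5,20),(412.6,234)),("scene",(10.5,22.5,92),(432,208)),("scene",(10.5,22.5,20),(429.4,235.4))]
def fr(p): 
    r=[]
    for c,q,u in rest: r.append(proj(c,np.array([p[0],p[1],.034])+rot(p[2])@(np.array(q)*mm))[0]-u)
    return np.array(r)
g=[("top",(s*x,s*y,'h'),u) for s,us in((32,[(300,129),(323.8,133.4),(319.4,156.4),(296,151.4)]),(25,[(301.6,131.4),(320.4,134.4),(318,154),(298.8,151)])) for (x,y),u in zip([(1,1),(1,-1),(-1,-1),(-1,1)],us)]
g+=[("scene",(32,-32,'h'),(308,213.4)),("scene",(32,32,'h'),(335.6,217)),("top",(38,38,0),(300,125)),("top",(38,-38,0),(327.6,129.6))]
def fg(p):
    r=[]
    for c,q,u in g:
        q=[p[3] if v=='h' else v*mm for v in q]
        r.append(proj(c,np.array([p[0],p[1],.105])+rot(p[2])@np.array(q))[0]-u)
    return np.array(r)
for f,x0 in((fr,[.65,.2,0]),(fg,[.7,0,0,.025])):
    s=least_squares(lambda p:f(p).ravel(),x0,x_scale=[.01,.01,1]+[.01]*(len(x0)-3),loss='soft_l1')
    print(s.x.round(4)); print(f(s.x).round(1).tolist())
E
python3 fit.py
```

```text
[ 0.636   0.2644 -7.9886]
[[-1.7, 0.9], [-1.0, 0.6], [0.8, 0.3], [-0.4, 0.4], [1.2, -1.4], [-0.3, -0.9], [-0.2, -0.5], [0.2, -0.2], [0.3, 2.4], [-0.4, -0.1], [-0.4, 1.0], [-0.5, 0.2]]
[ 6.62500e-01 -7.70000e-03 -1.17364e+01  2.60000e-02]
[[-0.5, -0.1], [-0.2, -0.0], [0.1, 0.2], [0.0, 0.8], [0.1, 0.6], [0.1, 1.1], [-0.6, -0.3], [0.2, -0.8], [-1.2, 0.1], [-4.0, -0.0], [-1.0, -0.9], [-0.6, -0.3]]
```

```bash
sed -i 's/("scene",(32,32,.h.),(335.6,217))/("scene",(-32,32,"h"),(335.6,217))/; s/if v=='"'h'"'/if v=="h"/' fit.py
cat >> fit.py <<'E'
    if f is fr: pr=s.x
    else: pg=s.x
t=cv2.imread("pics/top0.png");sc=cv2.imread("pics/scene0.png")
def draw(im,name,x0,y0,w,h,k,sets):
    c=cv2.convertScaleAbs(cv2.resize(im[y0:y0+h,x0:x0+w],None,fx=k,fy=k,interpolation=cv2.INTER_CUBIC),alpha=1.4)
    for o,A,L in sets:
        p=proj(name,o+(A@(np.array(L,float)*mm).T).T)
        cv2.polylines(c,[np.round((p-[x0,y0]+.5)*k).astype(int)],False,(255,0,255),1)
    return c
def sq(a,z,b=None): b=b or a; return [(a,b,z),(a,-b,z),(-a,-b,z),(-a,b,z),(a,b,z)]
o=np.array([*pr[:2],.034]);A=rot(pr[2]);og=np.array([*pg[:2],.105]);G=rot(pg[2]);h=pg[3]*1e3
rs=[(o,A,sq(15,160)),(o,A,sq(15,30))]+[(o,A,[(10.5,y,20),(10.5,y,92),(-15,y,92)]) for y in(-25,-20,20,25)]+[(o,A,[(22,-25,0),(22,25,0)])]
gs=[(og,G,sq(32,h)),(og,G,sq(25,h)),(og,G,sq(38,0))]
a=np.hstack([draw(t,"top",184,145,50,45,8,rs),draw(t,"top",286,117,50,45,8,gs)])
b=np.hstack([draw(sc,"scene",395,175,50,75,5,rs),draw(sc,"scene",295,200,50,75,5,gs)])
b=np.hstack([b,np.zeros((b.shape[0],a.shape[1]-b.shape[1],3),np.uint8)])
cv2.imwrite("pics/ov.png",np.vstack([a,b])[:600])
for y,oo,dz,n in((pr[2],o,.181,"rest"),(pg[2],og,.181+pg[3],"green")):
    for fl in(0,1):
        Z=rot(y)[:,2];X=rot(y)[:,0]
        for d in(0,.1): print(n,fl,d,robot.ik(oo+Z*(dz+d),tool(y,fl).as_euler('xyz',degrees=True)))
E
python3 fit.py
```

```text
[ 0.636   0.2644 -7.9886]
[[-1.7, 0.9], [-1.0, 0.6], [0.8, 0.3], [-0.4, 0.4], [1.2, -1.4], [-0.3, -0.9], [-0.2, -0.5], [0.2, -0.2], [0.3, 2.4], [-0.4, -0.1], [-0.4, 1.0], [-0.5, 0.2]]
[ 6.62200e-01 -7.80000e-03 -1.24296e+01  2.45000e-02]
[[-0.3, -0.3], [-0.1, 0.1], [0.0, 0.3], [0.0, 0.5], [0.3, 0.4], [0.2, 1.2], [-0.7, -0.3], [0.2, -1.0], [-1.4, 0.5], [-0.5, -0.5], [-0.8, -1.0], [-0.4, 0.0]]
rest 0 0 [ 20.43174713 -19.35110619 -35.5258135   45.03385972 -14.60819678
  24.65165908]
rest 0 0.1 [ 23.61555611 -28.29099214 -33.2996949   56.96963852 -16.12314913
  27.55587159]
rest 1 0 [  20.43174713  -19.35110619  -35.5258135    45.03385972  -14.60819678
 -155.34834092]
rest 1 0.1 [  23.61555611  -28.29099214  -33.2996949    56.96963852  -16.12314913
 -152.44412841]
green 0 0 [-11.69429437 -37.69239355 -39.35263615  56.34187802  -0.38966515
   0.62361652]
green 0 0.1 [-11.58784374 -45.48303035 -35.01765941  68.46814998  -0.44607154
   0.71389658]
green 1 0 [ -11.69429437  -37.69239355  -39.35263615   56.34187802   -0.38966515
 -179.37638348]
green 1 0.1 [ -11.58784374  -45.48303035  -35.01765941   68.46814998   -0.44607154
 -179.28610342]
```

View pics/ov.png

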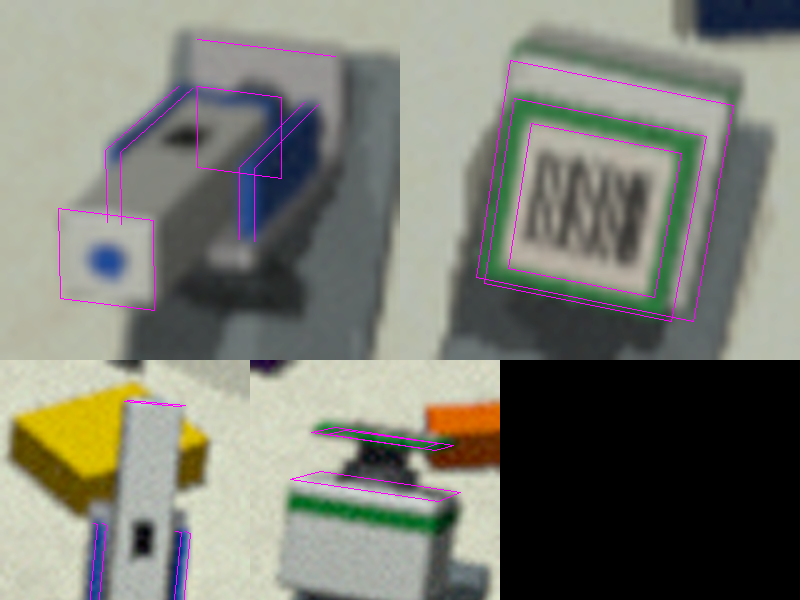

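The fit overlays both objects to about 1 px (roughly 2.5 mm), and the fitted label height of 24.5 mm lies within the stated 16–40 mm. IK reaches both places, so I'll go and grip.

```bash
cat >> h.py <<'E'
YR=-8.0; OR=np.array([.636,.2644,.034]); AR=rot(YR)
YG=-12.4; OG=np.array([.6622,-.0078,.105]); AG=rot(YG)
DZ=.132+.054
eul=lambda y: tool(y).as_euler('xyz',degrees=True)
def rp(x,z): return OR+AR@np.array([x,0,z+DZ])   # TCP with nose at (x,0,z) in seat frame
def gp(x,y,z): return OG+AG@np.array([x,y,z+DZ])
def st(m=''):
    o=robot.observe(); print(m,'t%.2f'%o['time'],o['tool_pos'].round(4),o['tcp_rot'].round(2),'F',o['ft_force'].round(2),'T',o['torque'].round(2),'w%.4f'%o['gripper_width']); return o
E
python3 - <<'E'
from h import *
st(); robot.move_pose(rp(0,.10),eul(YR)); st('pre')
robot.line_to(rp(0,0),vel=.08); st('at')
cv2.imwrite('pics/g.png',np.hstack([cv2.resize(robot.grab_frame('top')[110:210,150:250],None,fx=4,fy=4),cv2.resize(robot.grab_frame('scene')[150:250,370:470],None,fx=4,fy=4)]))
E
```

```text
t0.10 [0.2553 0.5427 0.3032] [-1.7994e+02 -1.0000e-02  1.5480e+02] F [ 0.12 -0.44 -0.07] T [ 0.01 -0.04 -0.02] w0.0855
pre t1.48 [0.4858 0.2861 0.2769] [179.95  31.99 172.  ] F [-0.93  0.3  -0.93] T [0.06 0.53 0.01] w0.0850
at t2.88 [0.5385 0.2783 0.1924] [179.97  32.05 172.  ] F [0.23 0.45 0.57] T [ 0.09  0.47 -0.01] w0.0857
```

View pics/g.png

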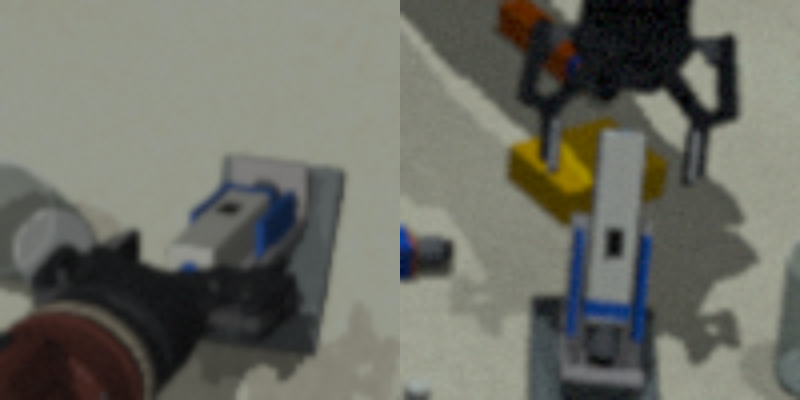

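The jaws straddle the butt evenly: the fingers are at x≈552 and 693 and the reader at 620 in the scene crop. They clear the cheeks, so I'll close and lift out of the open side.

Run:
```python
from h import *
robot.set_gripper(0.0); o=st('grip')
np.save('grasp.npy',o['tool_pos'])
robot.line_to(rp(0,.004),vel=.02); st('up4')
robot.line_to(rp(.035,.012),vel=.06); st('out')
robot.line_to(rp(.08,.08),vel=.1); robot.pause(.2); st('clear')
cv2.imwrite('pics/l.png',np.hstack([robot.grab_frame('top')[80:280,120:420],robot.grab_frame('scene')[100:300,270:550]]))
im=cv2.imread('pics/l.png'); cv2.imwrite('pics/l2.png',cv2.resize(im,None,fx=1.37,fy=1.37))
```

```text
grip t3.52 [0.5384 0.2781 0.1919] [-179.99   32.    172.  ] F [-2.86 -0.49  2.52] T [-0.09  0.77 -0.14] w0.0295
up4 t3.88 [0.5363 0.2785 0.1952] [179.99  32.   172.  ] F [ 0.76  0.77 -0.19] T [ 0.07  0.4  -0.04] w0.0297
out t4.62 [0.5613 0.2748 0.2201] [-179.98   31.96  172.01] F [ 0.08  0.1  -2.17] T [ 0.1   0.75 -0.05] w0.0294
clear t5.79 [0.5633 0.2745 0.301 ] [-179.96   31.94  172.02] F [-0.29  0.68 -1.61] T [ 0.13  0.76 -0.03] w0.0297
```

View pics/l2.png

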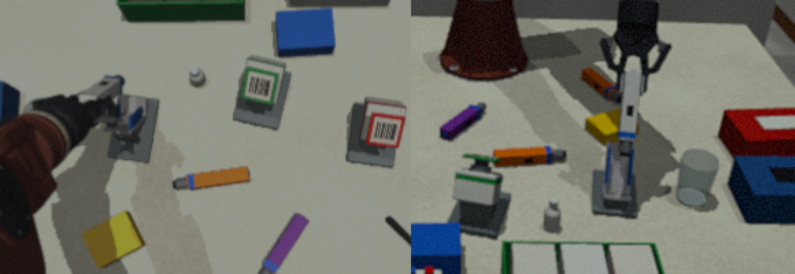

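The reader is held (about 2 N of weight) and clear of the rest. I'll move above the green label and check the nose position there.

Run:
```python
from h import *
robot.move_pose(gp(0,0,.055),eul(YG)); robot.pause(.3); o=st('hover')
T=R.from_euler('xyz',o['tcp_rot'],degrees=True).as_matrix(); W=np.column_stack([-T[:,0],T[:,1],-T[:,2]])
nose=o['tool_pos']-DZ*W[:,2]
print('nose in face frame',(AG.T@(nose-OG)*1e3).round(1))
cr=[]
ring=lambda r,z:[(r*np.cos(a),r*np.sin(a),z) for a in np.linspace(0,6.283,25)]
for n,x0,y0 in(('top',275,100),('scene',280,160)):
    k=7 if n=='scene' else 6; w=66 if n=='top' else 57; hgt=80
    c=cv2.convertScaleAbs(cv2.resize(robot.grab_frame(n)[y0:y0+hgt,x0:x0+w],None,fx=k,fy=k,interpolation=cv2.INTER_CUBIC),alpha=1.4)[:480]
    for oo,A,L in((nose,W,ring(.009,0)),(nose,W,[(s*.015,t*.015,.03) for s,t in((1,1),(1,-1),(-1,-1),(-1,1),(1,1))]),(nose,W,[(s*.015,t*.015,.16) for s,t in((1,1),(1,-1),(-1,-1),(-1,1),(1,1))]),(OG,AG,[(s*.032,t*.032,.0245) for s,t in((1,1),(1,-1),(-1,-1),(-1,1),(1,1))])):
        p=proj(n,oo+(A@np.array(L).T).T); cv2.polylines(c,[np.round((p-[x0,y0]+.5)*k).astype(int)],False,(255,0,255),1)
    cr.append(c)
cv2.imwrite('pics/hov.png',np.hstack(cr))
```

```text
hover t7.20 [0.5376 0.0204 0.3092] [180.    31.98 167.68] F [ 0.59 -0.32 -1.95] T [0.14 0.73 0.03] w0.0293
nose in face frame [-0.2  0.9 54.9]
```

View pics/hov.png

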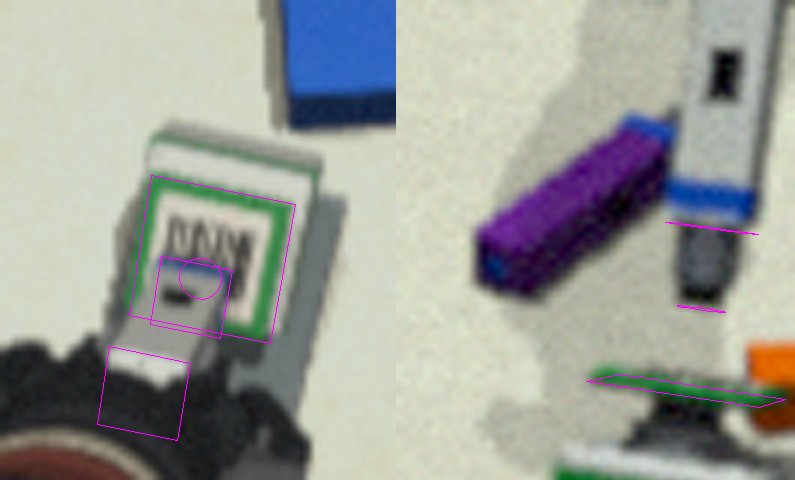

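The predicted outlines of the nose, body and plate match the pictures to about 1 px. Now I'll do a guarded descent along the face normal, then press to about 6 N, which is 5 mm of give.

```bash
cat >> h.py <<'E'
def fz(n=10):
    v=[]; 
    for _ in range(n): v.append(robot.observe()['ft_force']); robot.pause(.02)
    return AG.T@np.mean(v,0)
def zn():
    o=robot.observe(); return AG.T@(o['tool_pos']-OG)*1e3-[0,0,DZ*1e3]
E
python3 - <<'E'
from h import *
robot.line_to(gp(0,-.0005,.050),vel=.05,rotation=eul(YG)); robot.pause(.2)
b=fz(15); print('base',b.round(2),zn().round(2))
hit=robot.line_to(gp(0,-.0005,.012),vel=.02,guard=3); st('hit %s'%hit)
robot.pause(.1); f=fz()-b; print(zn().round(2),f.round(2))
np.save('base.npy',b)
E
```

```text
base [-0.98  0.27 -1.65] [ 0.06 -0.52 50.06]
hit True t9.20 [0.5527 0.0157 0.2835] [-179.99   31.95  167.6 ] F [-0.4   1.35  3.25] T [-0.02 -0.01 -0.01] w0.0291
[-0.74 -0.51 24.83] [ 2.56 -0.23  4.12]
```

Run:
```python
from h import *
b=np.load('base.npy'); z=zn()[2]/1e3
for i in range(8):
    f=fz(8)-b; print(zn().round(2),f.round(2))
    if f[2]>5.6: break
    z-=min(.001,max(.0003,(6-f[2])*.0008)); robot.line_to(gp(0,-.0005,z),vel=.005); robot.pause(.1)
st()
```

```text
[-0.94 -0.54 24.68] [ 2.17 -0.18  4.49]
[-0.3  -0.52 23.68] [-0.03 -0.36  5.08]
[-0.12 -0.51 23.06] [-1.3  -0.75  6.06]
 t10.79 [0.5538 0.0155 0.2822] [-179.99   31.84  167.6 ] F [-4.47 -0.57  2.83] T [ 0.11  1.17 -0.12] w0.0295
```

At 6.06 N, about 5 mm of give, the 1 N/mm slope is consistent with the plate. I'll hold still here.

Run:
```python
from h import *
b=np.load('base.npy')
c=[cv2.convertScaleAbs(cv2.resize(robot.grab_frame(n)[y:y+70,x:x+57],None,fx=7,fy=7,interpolation=cv2.INTER_CUBIC),alpha=1.4) for n,x,y in(('top',280,105),('scene',290,180))]
cv2.imwrite('pics/press.png',np.hstack(c))
for i in range(3):
    f=fz(10)-b; print(zn().round(2),f.round(2)); robot.pause(.6)
f=fz(10)-b; print(zn().round(2),f.round(2)); robot.pause(.1); st()
```

```text
[-0.12 -0.51 23.03] [-1.39 -0.82  5.88]
[-2.00e-02 -5.20e-01  2.31e+01] [-1.7  -0.78  5.67]
[-2.000e-02 -5.100e-01  2.309e+01] [-2.36 -1.12  5.88]
[-1.000e-02 -5.000e-01  2.309e+01] [-2.67 -1.18  5.95]
 t13.46 [0.5539 0.0155 0.2823] [-179.99   31.85  167.6 ] F [-6.03  0.61  2.08] T [ 0.09  1.51 -0.15] w0.0294
```

View pics/press.png

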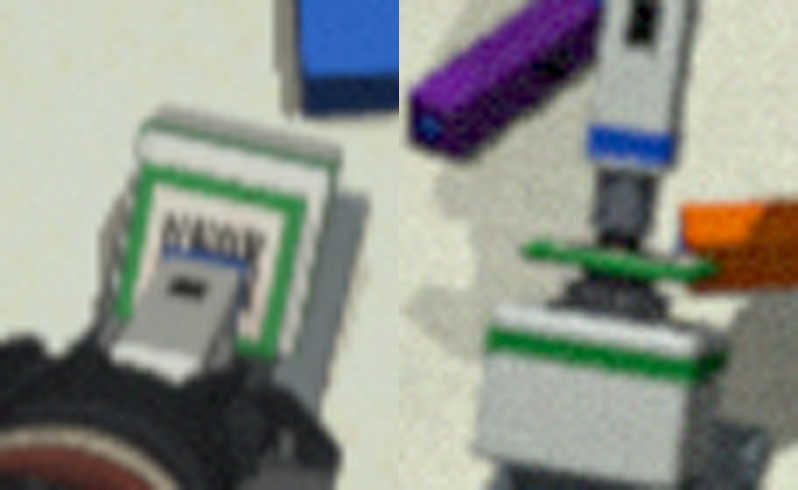

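The nose sits at the middle of the depressed plate (scene crop about (622,245)), and the force is steady at about 5.9 N. I'll hold a little longer for margin, withdraw, and go back in front of the rest.

Run:
```python
from h import *
b=np.load('base.npy')
robot.pause(1.0); print(zn().round(2),(fz(10)-b).round(2))
robot.line_to(gp(0,-.0005,.065),vel=.04); robot.pause(.3); st('off'); print((fz(10)-b).round(2))
robot.move_pose(rp(.08,.08),eul(YR)); robot.pause(.2); st('front')
robot.line_to(rp(.045,.014),vel=.1); robot.pause(.2); o=st('near')
T=R.from_euler('xyz',o['tcp_rot'],degrees=True).as_matrix(); W=np.column_stack([-T[:,0],T[:,1],-T[:,2]]); nose=o['tool_pos']-DZ*W[:,2]
print('nose seat frame',(AR.T@(nose-OR)*1e3).round(1))
cr=[]
for n,x0,y0 in(('top',185,125),('scene',392,175)):
    k=7
    c=cv2.convertScaleAbs(cv2.resize(robot.grab_frame(n)[y0:y0+75,x0:x0+57],None,fx=k,fy=k,interpolation=cv2.INTER_CUBIC),alpha=1.4)
    for L in([(.009*np.cos(a),.009*np.sin(a),0) for a in np.linspace(0,6.283,25)],[(s*.015,t*.015,.03) for s,t in((1,1),(1,-1),(-1,-1),(-1,1),(1,1))],[(.015,.015,.16),(.015,-.015,.16)]):
        p=proj(n,nose+(W@np.array(L).T).T); cv2.polylines(c,[np.round((p-[x0,y0]+.5)*k).astype(int)],False,(255,0,255),1)
    cr.append(c)
cv2.imwrite('pics/near.png',np.hstack(cr))
```

```text
[-2.000e-02 -5.000e-01  2.311e+01] [-2.17 -1.27  5.8 ]
off t16.12 [0.5322 0.0203 0.3177] [-179.99   31.85  167.6 ] F [-0.16  0.08 -1.57] T [0.21 0.71 0.04] w0.0294
[ 0.   -0.19  0.16]
front t17.51 [0.564  0.2733 0.3025] [179.98  32.04 171.88] F [-0.34 -0.47 -1.74] T [0.13 0.72 0.01] w0.0295
near t18.61 [0.5692 0.274  0.2284] [179.96  32.07 171.98] F [ 0.59 -0.01 -1.53] T [0.07 0.78 0.  ] w0.0295
nose seat frame [46.   0.3 14.7]
```

View pics/near.png

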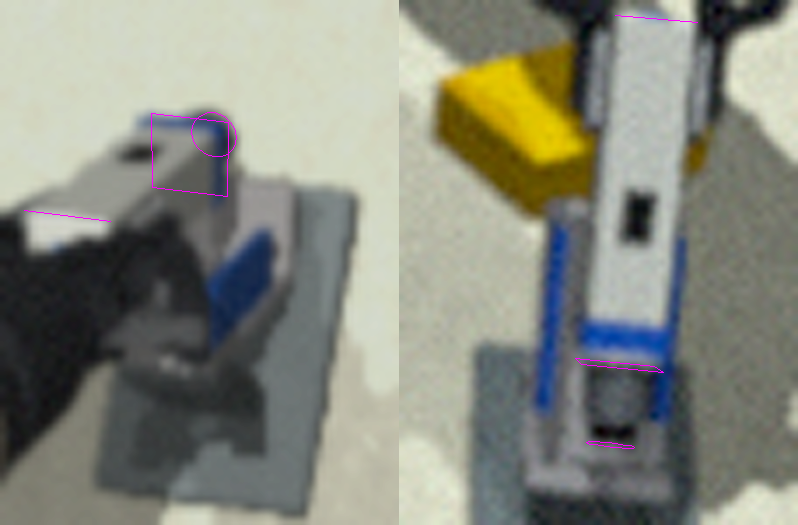

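The reader has not moved in the grip; the outlines still match to about 1 px. Now I'll insert it the way it came out and lower it with a guard.

Run:
```python
from h import *
robot.line_to(rp(.030,.008),vel=.08,rotation=eul(YR)); 
print(robot.line_to(rp(.001,.005),vel=.04,guard=6)); robot.pause(.2); st('in')
b=AR.T@robot.observe()['ft_force']
print(robot.line_to(rp(.0005,-.004),vel=.01,guard=3)); robot.pause(.2); o=st('down')
print('nose seat',(AR.T@(o['tool_pos']-OR)*1e3-[0,0,DZ*1e3]).round(2),'dF',(AR.T@o['ft_force']-b).round(2))
```

```text
False
in t20.13 [0.5368 0.2784 0.1967] [179.99  32.01 171.99] F [ 0.16  0.37 -1.95] T [0.1  0.79 0.01] w0.0294
True
down t20.90 [0.5388 0.2781 0.1922] [-179.99   31.99  172.02] F [-2.53 -0.09  5.66] T [-0.01  0.39 -0.03] w0.0295
nose seat [0.56 0.03 0.16] dF [ 1.83 -0.84  7.83]
```

Run:
```python
from h import *
robot.set_gripper(0.07); st('open'); robot.pause(.3)
robot.line_to(rp(0,.11),vel=.1); robot.move_pose(np.array([.30,.45,.32]),[180,0,154.8]); robot.pause(.3); st('away')
cr=[]
for n,x0,y0 in(('top',184,145),('scene',395,175)):
    k=7
    c=cv2.convertScaleAbs(cv2.resize(robot.grab_frame(n)[y0:y0+75,x0:x0+50],None,fx=k,fy=k,interpolation=cv2.INTER_CUBIC),alpha=1.4)
    for L in([(s*.015,t*.015,.16) for s,t in((1,1),(1,-1),(-1,-1),(-1,1),(1,1))],):
        p=proj(n,OR+(AR@np.array(L).T).T); cv2.polylines(c,[np.round((p-[x0,y0]+.5)*k).astype(int)],False,(255,0,255),1)
    cr.append(c)
cv2.imwrite('pics/end.png',np.hstack(cr))
a=robot.grab_frame('top');d=cv2.absdiff(cv2.GaussianBlur(cv2.imread('pics/top0.png'),(5,5),0),cv2.GaussianBlur(a,(5,5),0)).max(2)
print([ (n,int(d[y-8:y+8,x-8:x+8].max())) for n,x,y in(('reader',205,170),('green',310,145),('red',398,177),('dropper',264,135),('beaker',162,172),('tipbox',342,103),('jar',455,172),('marker',420,255),('slide',203,254))])
```

```text
open t21.38 [0.5381 0.2778 0.1906] [-179.92   31.85  172.05] F [ 0.14  0.56 -0.61] T [ 0.04  0.44 -0.02] w0.0702
away t24.28 [0.3003 0.4496 0.32  ] [1.7998e+02 2.0000e-02 1.5477e+02] F [-0.79  0.12 -1.  ] T [0.08 0.03 0.02] w0.0700
[('reader', 13), ('green', 5), ('red', 2), ('dropper', 2), ('beaker', 2), ('tipbox', 2), ('jar', 3), ('marker', 3), ('slide', 3)]
```

View pics/end.png

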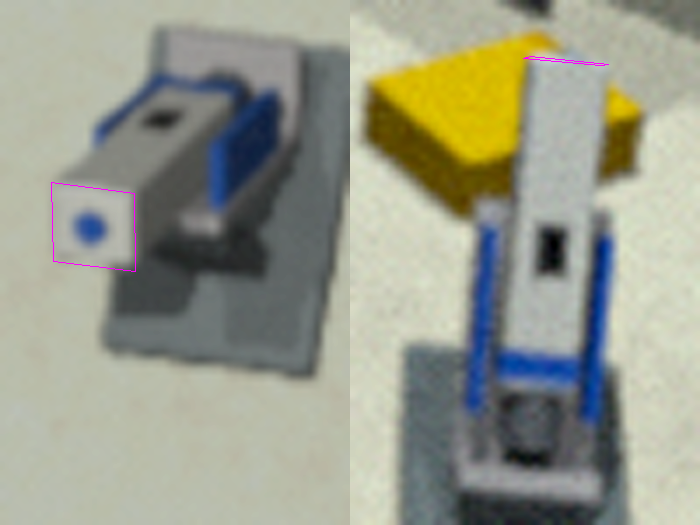

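The reader lies in the trough as at the start, with its nose on the lip (scene crop about (530,455)) and its butt on the predicted outline. Nothing else has moved, so I'll hand in.

```bash
python3 -c "
from plant import robot
robot.job_done()"
```

```text
the job is handed in; nothing more can be done
```

The job is done and handed in, at about 24 s on the robot's clock (limit 59 s).

- **Press:** I took the reader from its rest and set its nose on the middle of the green label, within about 2 mm by my measurement. I pressed along the face normal to about 5.9 N, roughly 5 mm of give, and held it there for over 3 s.
- **Return:** I put the reader back the way it came out. It touched the foot lip within about 0.2 mm of the expected height. I then let go and moved the arm clear.
- **Last checks:** The final pictures show the reader lying in the trough with its nose on the lip, matching the start to about 1 px (roughly 2.5 mm). The red stand and all the loose items are unchanged between the first and last top pictures.
- **Small disagreements:**
  - Touch put the label surface at about 28 mm above the face, against 24.5 mm from the pictures; I went by the force.
  - During the hold, a sideways force of 1.4 to 2.7 N built up. The tool moved only about 0.1 mm, and that was early in the hold.

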